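# Back the indexing wheel off by one notch

### The arm

A 6-joint arm with a two-finger parallel gripper is mounted at the origin on the work surface; the furniture and walls round the work are solid. World frame = base frame: x ahead of the robot, y to its left, z up, the work surface at z = 0. Lengths are in m, angles in rad, forces in N, time in s.
With the tool pointing down it reaches from about 0.3 to 0.775 m from the base axis. Payload 14.6 kg.
Tool frame: the origin (TCP) lies at the very end of the fingers, on their centre line; the grasp point (between the pads) lies 19 mm behind it; x points along the fingers, z is the direction in which the jaws open and shut, and the axes are right-handed (so a half turn about x gives the same grasp; the last joint's range is limited). The gripper opens to 94 mm and grips with 3 to 60 N. Pads are 16 mm wide; open, the fingers measure 119 mm over their backs; the gripper's body (75 mm by 177 mm) begins 78 mm behind the grasp point.
Start: joints at [1.051, 0.3, 1.521, -0, 1.321, -0.067], TCP at [0.241, 0.495, 0.205] pointing down, gripper open.
Joint ranges: [-3.03, 3.03], [-0.79, 2.21], [0.23, 2.52], [-1.04, 4.18], [0, 3.07], [-2.55, 2.55]. Speed limits (rad/s): [2.22, 2.22, 2.57, 3.14, 3.14, 3.14].

### API

Orientations are given as [roll, pitch, yaw] about the fixed x, y, z axes, in that order (R = Rz(yaw) Ry(pitch) Rx(roll)).
In Python, from station import ctrl gives the robot as it stands. The module is installed in compiled form; this text tells all that it offers.
- The arm moves only by the tool servo_tool, never from a script. Its argument "motion" is one flat list of numbers, 4 for each row, row after row: the shift along the tool's x, y, z in mm, then the turn about the tool's x in degrees. In form: [dx, dy, dz, roll, dx, dy, dz, roll, ...]. A call has 1 to 20 rows; each row is the pose to reach, as a shift and turn from the pose commanded when the call began, along the tool's axes at that moment; what a row does not reach only later rows make up. A row lasts 1/8 s, in which the tool goes at most 62.5 mm and 10.7 degrees, less where a joint would pass 70% of its speed; a pose out of reach is approached as far as the arm can. A call with a gripper value outside its range is refused whole. "gripper" is the opening, from 0 (shut) to 1 (fully open), set as the call begins (left out, the last holds). The fingers move at their own pace and stop on an object; "force" is the grip in N (left out, the last holds). Time passes only in rows, so rows that repeat a pose let the fingers close. It gives the time, the measured TCP pose, the force and the opening at its end, in the units of the state.
- ctrl.get_obs(): the state, without advancing time (a new reading comes with each control period).
- ctrl.camera(name): name is "scene" or "top" or "wrist"; returns a dict with "color" (420x560x3 uint8, red, green, blue), "z_map" (420x560 float32, m along the optical axis (not along the pixel's ray), 0 where there is no reading), "fx", "fy", "cx", "cy" (pixels), "rvec" (rotation vector, rad) and "tvec" (3), from world to camera coordinates, as OpenCV has them. Camera axes: x right, y down, z forward; pixel columns grow to the right and rows downward; lengths in m; the calibration is good to about 2 mm. A picture is of the moment at which its call begins.
- ctrl.hand_in(): hands the job in, once; it reports no verdict.
The state is a dict: "time_s": time; "qpos": joint angles; "joint_vel": joint speeds; "tau": joint torques, N m; "ee_pos": TCP position; "eef_rot": TCP orientation; "force": force on the tool from outside, world axes, zero at the start; "moment": the same for the moment, N m; "grip_width": finger opening in m.
Only numpy, scipy, OpenCV 4.12 (cv2) and the standard library are available. Lean on these libraries where they do the work, as an engineer would, in place of code of your own. Each camera call takes 0.05 s, during which the arm holds its last target.

### The job

The indexing wheel with the cup on it has been advanced one notch too far. Lift the brass pawl out of the teeth with a fingertip on its red-balled thumb lever so that it stays tipped back, push the wheel by a blue pin exactly one notch (one tooth) backward, which is clockwise seen from above, then tip the pawl back down so that it is fully seated in the bottom of the next notch. Work by pushing with the fingertips only, lift nothing off its place, and leave the cup standing in the middle of the wheel and the bottle and tub where they are.

Things in the scene. Friction and masses are not known exactly. Their poses are not given: they have to be found in the camera images.
- stand: Grey cast stand of the indexing wheel, fixed to the bench. Origin on the bench under the wheel's axis, z up. The pawl is on its +y side, on a grey post (24 x 16 mm, 84 mm high) that stands outside the rim at (55, 146) mm in this frame.
- wheel_top (a point): Centre of the top of the aluminium wheel, a level disc 248 mm across, top 50 mm above the bench. A crown of 12 saw teeth, 13 mm high, runs round its edge, 103 to 121 mm from the axis: steep faces look clockwise, ramps fall counter-clockwise. With the pawl up, one tooth must pass; the pawl then drops on that tooth's ramp.
- wheel (a joint): Turn of the wheel, rad: near 0 at the start, positive counter-clockwise from above (forward), negative clockwise (backward, blocked while the pawl is down). One notch = 0.524. Friction 0.12 N m holds it where left. With the pawl dropped on the next ramp, pushing on backward brings the steep face against the nose at about -0.55, a firm stop.
- pin_0 (a point): Centre of the top of the first of four upright blue push pins on the wheel, 12 mm thick, 34 mm high above the disc (top 84 mm above the bench), 82 mm from the axis, at 45 degrees in the stand's frame when the wheel reads 0. They go round with the wheel.
- pin_1 (a point): The same, second pin, at 135 degrees.
- pin_2 (a point): The same, third pin, at 225 degrees.
- pin_3 (a point): The same, fourth pin, at 315 degrees.
- pawl (a joint): Lift of the brass pawl, rad: 0 = fully down in a notch, 1.9 = tipped right back on its stop. Lifted past 1.5 it falls open and stays; below 1.2 it falls shut; between, hinge friction may hold it. On top of a tooth it reads about 0.2. Light: under 1 N at the ball.
- pawl_pivot (a point): Middle of the pawl's hinge, 74 mm above the bench, at (55, 112) mm in the stand's frame; hinge axis level, along the stand's y. The arm, 10 mm thick, runs 55 mm toward the stand's -x; the nose hangs from its end. With the pawl tipped back the arm stands upright above the pivot.
- pawl_ball (a point): Centre of the red ball (14 mm) on the pawl's thumb lever, a 7 mm rod 45 mm long from the pivot. Pawl down: it leans 30 degrees from upright toward the nose, ball 39 mm above the pivot; pushing it toward the stand's +x lifts the nose. Pawl tipped back: the lever lies nearly level toward the stand's +x.
- pawl_nose (a point): Centre of the pawl's rounded nose, 55 mm from the pivot toward the stand's -x and 17.5 mm below it when the pawl is down.
- cup_mid (a point): Middle (half-way up) of the blue-grey glazed cup, 84 mm across and 65 mm high, standing loose on the middle of the wheel.
- bottle_mid (a point): Middle of a capped bottle with purple label, 72 mm across, 149 mm high, loose on the bench to the left.
- tub_mid (a point): Middle of a grey tub with red lid, 100 mm across, 116 mm high, loose on the bench to the right.

How it is judged:
By the outcome, as a careful person would: the job done as asked, in the order asked, and still so for the second after the job is handed in, with the robot touching nothing.
It also fails if it takes over 72 s, if anything falls off the work surface, if the arm or the gripper's body presses on something with over 40 N, if the wrist force passes 120 N, or if a joint passes its speed limit or range.

## Working session

There is one attempt and no reset: what is moved stays moved. The work goes in short steps, Python scripts to look and compute and a tool call to move; the robot and the scene stay as the last step left them, time stands still between calls to the robot, and variables do not carry over. Pictures are saved under pics/ and viewed, and the job is handed in when it is done.

Besides the shell and the picture viewer there is one more tool, called after ">>>" as name(argument=value, ...), one argument or row to a line, values as JSON. servo_tool: Moves the arm, as the interface text tells. Its arguments: {"type":"object","properties":{"motion":{"type":"array","items":{"type":"number"}},"gripper":{"type":"number"},"force":{"type":"number"}},"required":["motion"]}

```bash
mkdir -p pics; cat > h.py <<'E'
from station import ctrl
import numpy as np, cv2
def shot(n,tag):
    c=ctrl.camera(n); cv2.imwrite(f'pics/{tag}.png',c['color'][:,:,::-1]); np.save(f'pics/{tag}.npy',c,allow_pickle=True); return c
def cam(c):
    R,_=cv2.Rodrigues(np.array(c['rvec'],float)); return R,np.array(c['tvec'],float).ravel()
def ray(c,u,v):
    R,t=cam(c); d=R.T@np.array([(u-c['cx'])/c['fx'],(v-c['cy'])/c['fy'],1]); return -R.T@t,d
def onz(c,u,v,z):
    o,d=ray(c,u,v); return o+d*(z-o[2])/d[2]
def depthpt(c,u,v):
    o,d=ray(c,u,v); return o+d*c['z_map'][int(v),int(u)]
def proj(c,P):
    R,t=cam(c); p=R@np.array(P)+t; return c['fx']*p[0]/p[2]+c['cx'],c['fy']*p[1]/p[2]+c['cy']
E
python3 - <<'E'
from h import *
for n in ('scene','top','wrist'): shot(n,n+'0')
print(ctrl.get_obs())
E
```

```text
{'time_s': 0.15, 'qpos': array([ 1.05142129e+00,  3.00331680e-01,  1.52142555e+00, -2.77500169e-05,
        1.32073305e+00, -6.65995716e-02]), 'joint_vel': array([-0.00140414, -0.00176564, -0.00060565,  0.0018693 ,  0.00073016,
       -0.00178725]), 'tau': array([ 1.45173013e-03, -5.31960189e+01, -3.52820027e+01,  7.08601554e-02,
        2.36425706e-02, -4.36656023e-05]), 'ee_pos': array([0.24051171, 0.49439736, 0.20502861]), 'eef_rot': array([ 3.10493074,  1.5698983 , -2.06022683]), 'force': array([-0.38954748, -0.5314757 ,  0.54515624]), 'moment': array([ 2.68517712e-02, -1.64660655e-05, -4.74255965e-02]), 'grip_width': 0.09353139628910584}
```

View pics/scene0.png

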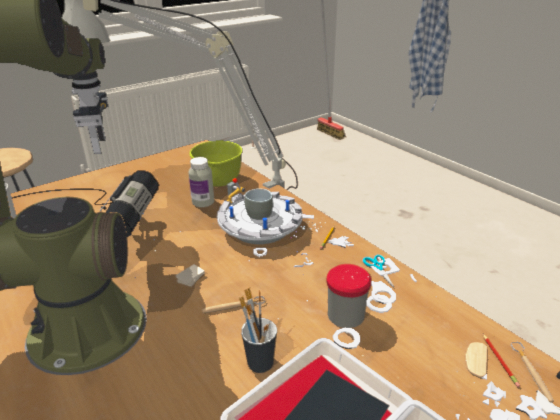

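View pics/top0.png

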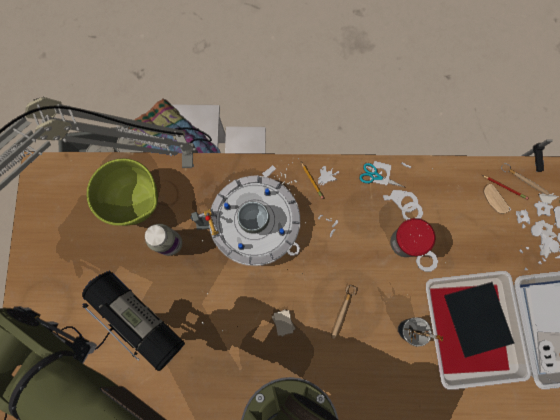

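View pics/wrist0.png

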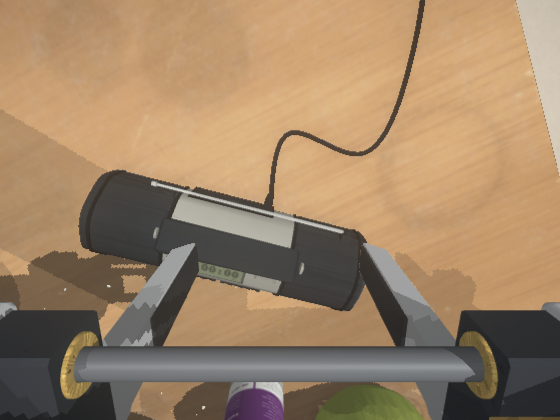

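The scene and top views show the wheel near top pixel (255,218), with four blue pins, and the red ball and pawl at its left edge near (208,217). The bottle is close by at (160,240), and the lamp arm is behind. Next I measure these.

```bash
cat > m.py <<'E'
from h import *
def blobs(c,lo,hi,amin=4,box=None):
    hsv=cv2.cvtColor(c['color'],cv2.COLOR_RGB2HSV); m=cv2.inRange(hsv,np.array(lo),np.array(hi))
    if box: 
        k=np.zeros_like(m); k[box[1]:box[3],box[0]:box[2]]=1; m=m*k
    n,l,s,ce=cv2.connectedComponentsWithStats(m)
    return [(ce[i],s[i]) for i in range(1,n) if s[i,4]>=amin]
E
python3 - <<'E'
from m import *
for n,box in (('top0',(180,150,320,280)),('scene0',(200,150,330,260))):
    c=np.load(f'pics/{n}.npy',allow_pickle=True).item()
    print(n,c['fx'],c['tvec'],-cam(c)[0].T@cam(c)[1])
    for ce,s in blobs(c,(105,150,60),(125,255,255),4,box): print('blue',ce.round(1),s,onz(c,*ce,0.080).round(4), depthpt(c,*ce).round(4))
    for lo,hi in (((0,150,80),(6,255,255)),((174,150,80),(180,255,255))):
        for ce,s in blobs(c,lo,hi,3,box): print('red',ce.round(1),s,onz(c,*ce,0.113).round(4),depthpt(c,*ce).round(4))
    b=(180,150,320,280) if n=='top0' else (180,140,330,260)
    im=c['color'][b[1]:b[3],b[0]:b[2],::-1]; cv2.imwrite(f'pics/{n}_z.png',cv2.resize(im,None,fx=5,fy=5,interpolation=cv2.INTER_CUBIC)[:600,:800])
E
```

```text
top0 462.07811385231423 [0.01931384 0.55764371 1.20271282] [0.31583596 0.01613967 1.28757323]
blue [266.6 191.6] [265 189   4   6  20] [0.6125 0.0686 0.08  ] [0.6116 0.0685 0.0837]
blue [226.4 205.4] [225 203   4   6  17] [0.5735 0.1756 0.08  ] [0.5724 0.1749 0.085 ]
blue [281.4 230.7] [280 228   4   6  18] [0.5064 0.0277 0.08  ] [0.5048 0.0276 0.09  ]
blue [240.4 245.9] [239 244   4   5  17] [0.465 0.135 0.08 ] [0.4646 0.1347 0.083 ]
red [207.  217.8] [205 216   5   5  21] [0.533  0.2202 0.113 ] [0.5306 0.218  0.1261]
scene0 480.820596187469 [-0.43330228  0.26331369  1.08414686] [-0.11801443 -0.89432857  0.78658018]
blue [287.1 204.7] [286 201   3   9  17] [0.6063 0.0534 0.08  ] [0.6152 0.0651 0.0712]
blue [231.1 211.6] [230 207   3  10  17] [0.4579 0.1197 0.08  ] [0.4632 0.1292 0.0734]
blue [264.6 222.5] [263 218   4  11  29] [0.5    0.0155 0.08  ] [0.5049 0.0227 0.0744]
red [234.7 180.2] [233 179   4   4  12] [0.5352 0.2202 0.113 ] [0.5305 0.2122 0.1178]
```

View pics/top0_z.png

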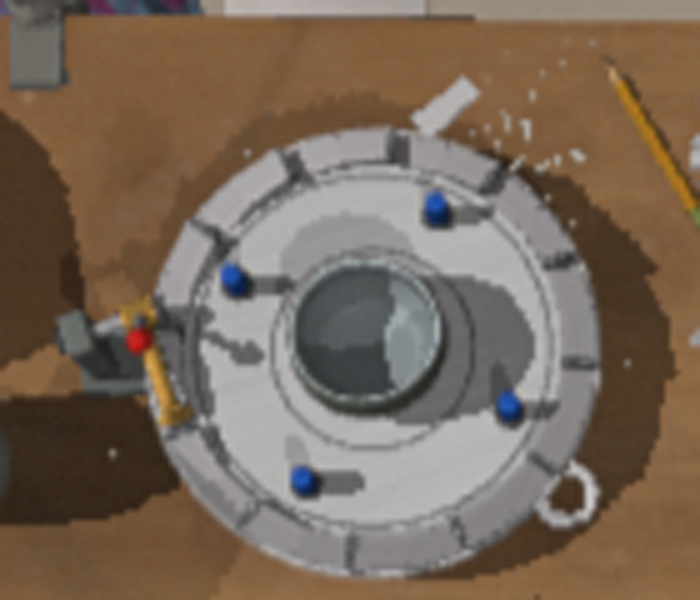

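View pics/scene0_z.png

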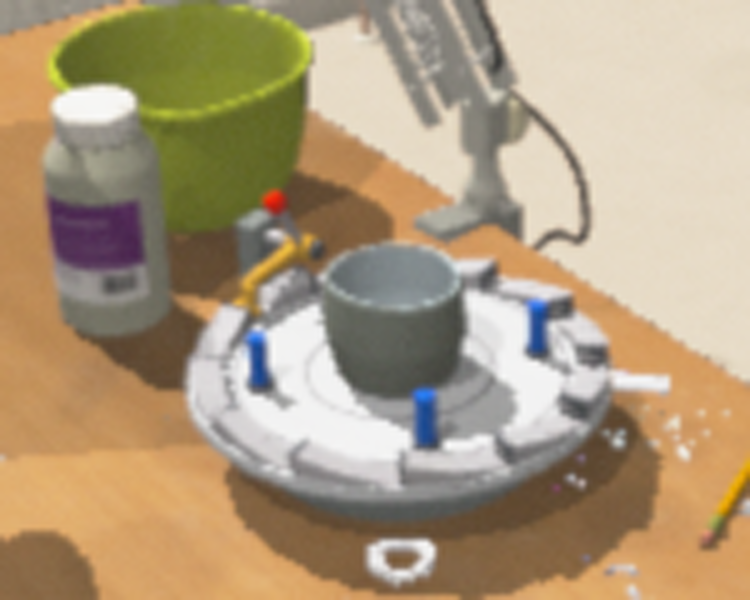

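```bash
cat >> m.py <<'E'
from scipy.spatial.transform import Rotation as Ro
C=np.array([.539,.1016]); YAW=np.deg2rad(20.2)
def S(x,y,z):  # stand mm -> world m
    c,s=np.cos(YAW),np.sin(YAW); return np.array([C[0]+(c*x-s*y)/1e3,C[1]+(s*x+c*y)/1e3,z/1e3])
def RT(): return Ro.from_euler('xyz',ctrl.get_obs()['eef_rot']).as_matrix()
def delta(P):  # world target -> tool mm
    o=ctrl.get_obs(); return (RT().T@(np.array(P)-o['ee_pos'])*1e3).round(1)
def inst():
    o=ctrl.get_obs(); p=o['ee_pos'][:2]-C; c,s=np.cos(YAW),np.sin(YAW)
    return np.round([ (c*p[0]+s*p[1])*1e3,(-s*p[0]+c*p[1])*1e3,o['ee_pos'][2]*1e3],1)
E
python3 - <<'E'
from m import *
c=np.load('pics/top0.npy',allow_pickle=True).item()
pts=[(266.6,191.6),(226.4,205.4),(281.4,230.7),(240.4,245.9)]
P=np.array([onz(c,*p,.081)[:2] for p in pts]);m=P.mean(0);print(m)
for p in P: d=p-m;print(np.hypot(*d),np.rad2deg(np.arctan2(d[1],d[0])))
print(RT().round(3),inst())
zs=np.array([np.sin(-YAW)*0,0])
R=RT(); print('tool z ang',np.rad2deg(np.arctan2(R[1,2],R[0,2])),'tool y ang',np.rad2deg(np.arctan2(R[1,1],R[0,1])))
print('ball',S(32.5,112,113),'prepush',S(-2,112,205),delta(S(-2,112,205)))
# lamp
zm=c['z_map']
for u,v in [(187,155),(187,140),(160,135),(100,120),(60,110),(40,110),(20,130)]: print(u,v,depthpt(c,u,v).round(3))
E
```

```text
[0.53910529 0.10170498]
0.0801531427689968 -24.290737752124347
0.08124920376491074 65.2283493570408
0.08093590811337852 -113.8978236623051
0.0813907256752039 155.9291352025428
[[-0.    -0.899  0.437]
 [-0.001  0.437  0.899]
 [-1.     0.    -0.001]] [-144.5  471.7  205. ]
tool z ang 64.05827182021928 tool y ang 154.05827012773375
ball [0.53082762 0.21793341 0.113     ] prepush [0.49844962 0.20602062 0.205     ] [ 1.000e-01 -3.581e+02 -1.465e+02]
187 155 [0.737 0.305 0.008]
187 140 [ 0.889  0.373 -0.285]
160 135 [ 0.915  0.477 -0.305]
100 120 [0.704 0.422 0.344]
60 110 [0.682 0.458 0.446]
40 110 [0.67  0.482 0.473]
20 130 [0.628 0.512 0.478]
```

>>> servo_tool(
  motion=[0,-30,-12,-4,0,-60,-24,-8,0,-90,-37,-12,0,-120,-49,-16,0,-150,-61,-20,0,-180,-74,-24,0,-210,-86,-28,0,-240,-98,-32,0,-270,-110,-36,0,-300,-123,-40,0,-330,-135,-44,0,-358,-146,-46.5,0,-358,-146,-46.5,0,-358,-146,-46.5],
  gripper=0,
)

```text
time_s: 1.9
ee_pos: [0.4983, 0.207, 0.2053]
eef_rot: [1.225, 1.57, -3.129]
force: [0.5, 0.2, 0.3]
grip_width: 0.0004
```

```bash
sed -i 's/deg2rad(20.2)/deg2rad(20.6)/' m.py; python3 - <<'E'
from m import *
R=RT(); print('tool z ang',np.rad2deg(np.arctan2(R[1,2],R[0,2])),inst(),ctrl.get_obs()['time_s'],ctrl.get_obs()['grip_width'])
shot('wrist','w1'); c=shot('scene','s1'); cv2.imwrite('pics/s1z.png',cv2.resize(c['color'][100:260,170:330,::-1],None,fx=3.7,fy=3.7,interpolation=cv2.INTER_CUBIC))
c=shot('top','t1'); cv2.imwrite('pics/t1z.png',cv2.resize(c['color'][150:300,160:320,::-1],None,fx=3.7,fy=3.7,interpolation=cv2.INTER_CUBIC))
E
```

```text
tool z ang 110.52283819034304 [ -1.1 113.  205.3] 1.9 0.00038259430702521443
```

View pics/w1.png

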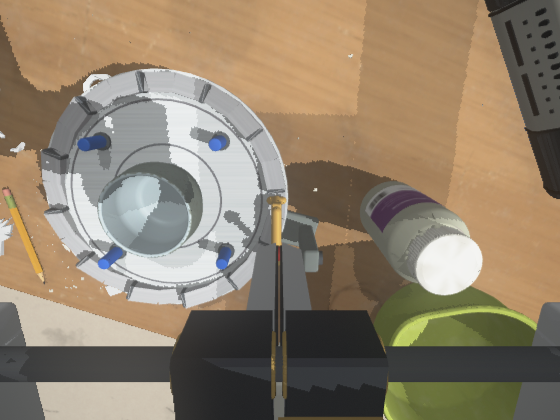

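View pics/s1z.png

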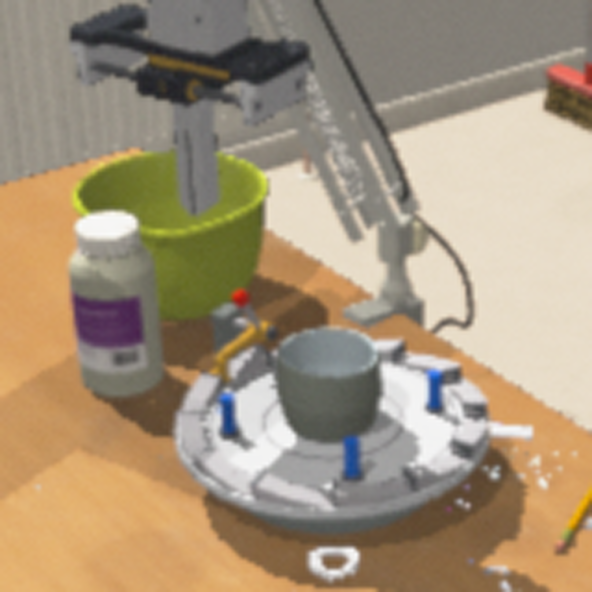

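View pics/t1z.png

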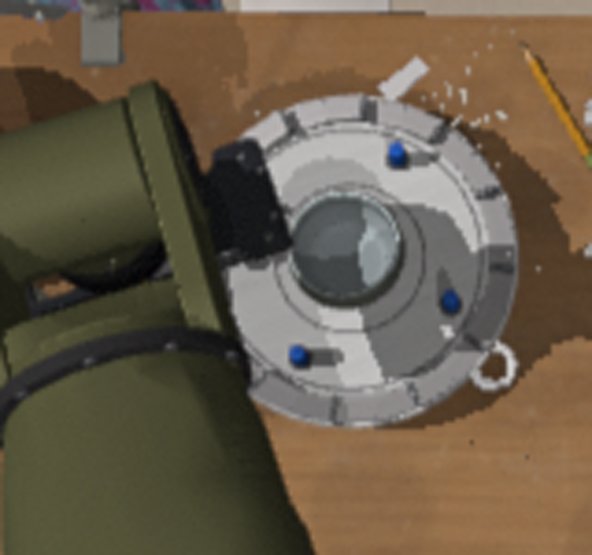

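The finger is above the pawl arm (wrist column 278) and the jaws are closed. I'll lower it behind the ball and push toward stand +x, which is tool -y.

>>> servo_tool(
  motion=[25,0,0,0,50,0,0,0,75,0,0,0,98,0,0,0,98,-6,0,0,98,-12,0,0,98,-18,0,0,98,-22,0,0,98,-26,0,0,98,-30,0,0,98,-34,0,0,98,-38,0,0,98,-42,0,0,98,-46,0,0,98,-50,0,0,98,-54,0,0],
)

```text
time_s: 4.05
ee_pos: [0.5495, 0.2257, 0.1074]
eef_rot: [1.998, 1.571, -2.355]
force: [-0.4, 0.7, 0.8]
grip_width: 0.0003
```

```bash
python3 - <<'E'
from m import *
print(inst(),ctrl.get_obs()['force'])
shot('wrist','w2'); c=shot('scene','s2'); cv2.imwrite('pics/s2z.png',cv2.resize(c['color'][140:240,170:290,::-1],None,fx=5,fy=5,interpolation=cv2.INTER_CUBIC))
E
```

```text
[ 53.5 112.5 107.4] [-0.44358931  0.70150033  0.80334437]
```

View pics/w2.png

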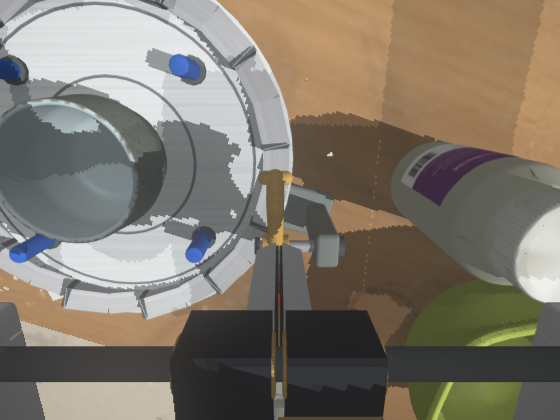

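View pics/s2z.png

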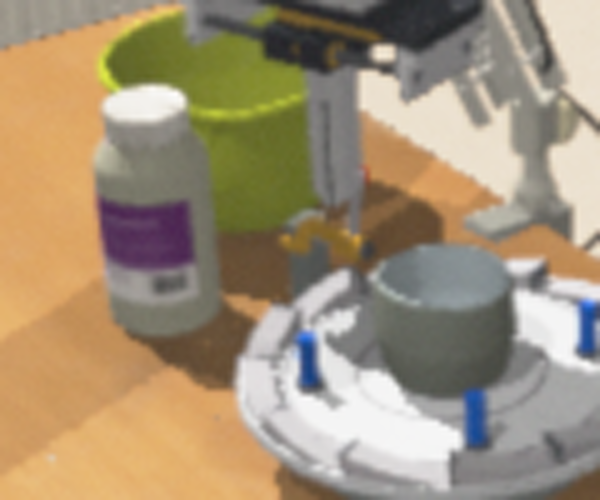

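The pawl is lifting with the ball against the finger (red ball edge at about (365,172) in the crop). I'll carry on over the arc.

>>> servo_tool(
  motion=[1,-4,0,0,2,-8,0,0,5,-13,0,0,8,-17,0,0,11,-20,0,0,13,-24,0,0,15,-27,0,0,16,-29,0,0,14,-31,0,0,10,-36,0,0,8,-40,0,0,8,-40,0,0],
)

```text
time_s: 5.65
ee_pos: [0.587, 0.2397, 0.0997]
eef_rot: [-1.676, 1.57, 0.254]
force: [-0.3, -0.8, -0.1]
grip_width: 0.0005
```

```bash
python3 - <<'E'
from m import *
print(inst(),ctrl.get_obs()['force'])
shot('wrist','w3'); c=shot('scene','s3'); cv2.imwrite('pics/s3z.png',cv2.resize(c['color'][140:240,170:290,::-1],None,fx=5,fy=5,interpolation=cv2.INTER_CUBIC))
E
```

```text
[ 93.5 112.4  99.7] [-0.29646857 -0.79107801 -0.13527693]
```

View pics/s3z.png

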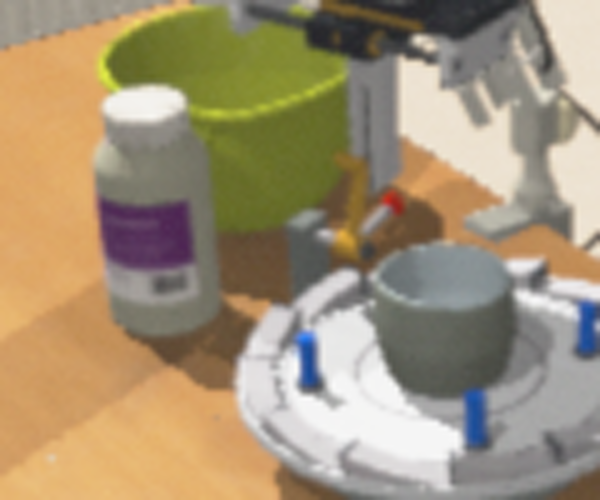

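View pics/w3.png

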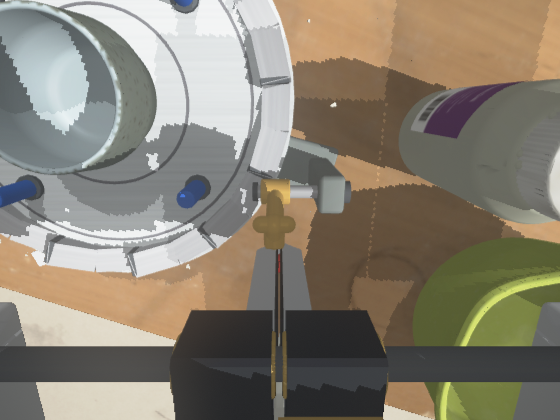

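The pawl has fallen open: its arm stands upright at (352,200) in the crop and the ball lies toward +x at (393,203). Next I raise the finger and go across to pin_2, the one farthest from the pawl.

>>> servo_tool(
  motion=[-30,0,0,0,-60,0,0,0,-90,0,0,0,-90,20,-28,5,-90,40,-56,10,-90,60,-84,16,-90,80,-112,22,-90,100,-140,30,-90,118,-166,38,-90,132,-186,45,-90,132,-186,45,-90,132,-186,45],
)

```text
time_s: 7.25
ee_pos: [0.5285, 0.0197, 0.1895]
eef_rot: [-0.373, 1.571, 0.773]
force: [0.9, 0.1, 0.3]
grip_width: 0.0005
```

```bash
python3 - <<'E'
from m import *
print(inst(),ctrl.get_obs()['force'],ctrl.get_obs()['qpos'])
R=RT(); print('tool y stand ang',np.rad2deg(np.arctan2(R[1,1],R[0,1])-YAW))
shot('wrist','w4'); shot('scene','s4');c=shot('top','t4'); cv2.imwrite('pics/t4z.png',cv2.resize(c['color'][150:290,160:320,::-1],None,fx=4,fy=4,interpolation=cv2.INTER_CUBIC))
for ce,s in blobs(c,(105,150,60),(125,255,255),8,(180,150,320,280)):
    p=onz(c,*ce,.081)[:2]-C; print(ce,s,np.hypot(*p),np.rad2deg(np.arctan2(p[1],p[0])-YAW))
E
```

```text
[-38.7 -73.  189.5] [0.92126226 0.10629483 0.27948282] [-3.20862095e-02  2.66481621e-01  1.60183891e+00  1.40292185e-04
  1.27314319e+00 -1.17859467e+00]
tool y stand ang 135.08773880942385
[226.33333333 205.4       ] [225 203   4   6  15] 0.08154971873804635 44.64573129216341
[240.41176471 245.88235294] [239 244   4   5  17] 0.08128262792940999 135.23683635423444
```

View pics/t4z.png

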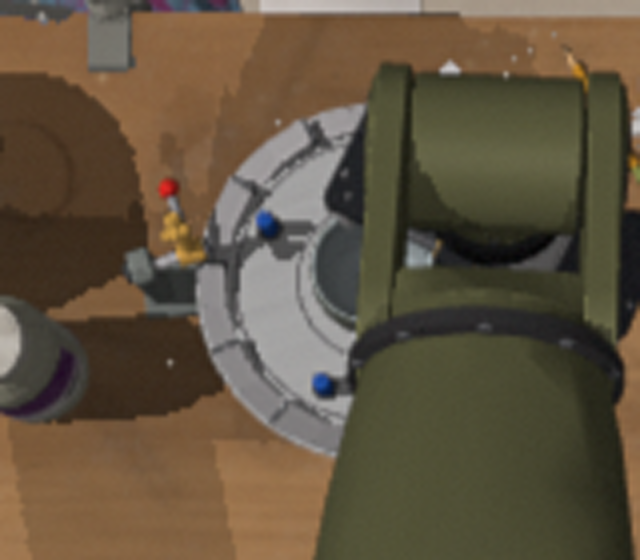

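View pics/s4.png

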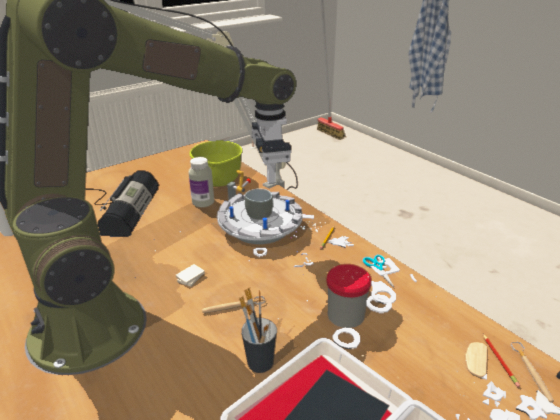

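View pics/w4.png

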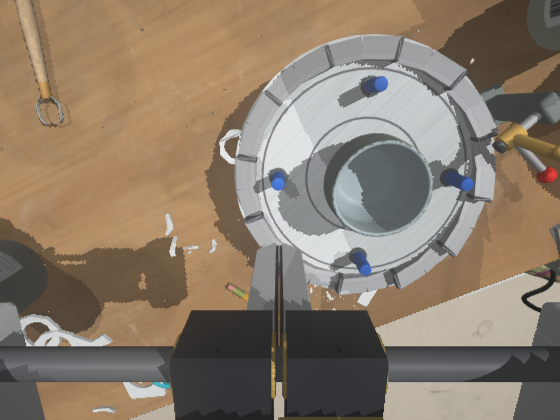

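Wheel unmoved: the pins seen at 44.6° and 135.2°. The pawl is still tipped back. I'll lower beside pin_2 and push to about 25°, then measure.

>>> servo_tool(
  motion=[30,0,-1,0,60,0,-2,0,90,0,-3,0,110,0,-3,0,122,0,-3,0,122,5,-3,0,122,10,-3,0,122,14,-3,2.5,122,18,-4,5,122,21,-4,7.5,122,25,-4,10,122,28,-4,12.5,122,32,-4,15,122,36,-3,17.5,122,39,-3,20,122,43,-2,22.5,122,46,-1,25,122,46,-1,25],
)

```text
time_s: 9.65
ee_pos: [0.4862, 0.0375, 0.0682]
eef_rot: [-0.62, 1.57, 0.089]
force: [-0.2, 0.4, -0.5]
grip_width: 0.0004
```

```bash
cat > meas.py <<'E'
from m import *
import sys
t=sys.argv[1]
print(inst(),ctrl.get_obs()['force'],ctrl.get_obs()['time_s'])
R=RT(); print('tool y stand ang',np.rad2deg(np.arctan2(R[1,1],R[0,1])-YAW))
shot('wrist','w'+t); shot('scene','s'+t);c=shot('top','t'+t); cv2.imwrite(f'pics/t{t}z.png',cv2.resize(c['color'][150:290,160:320,::-1],None,fx=4,fy=4,interpolation=cv2.INTER_CUBIC))
for ce,s in blobs(c,(105,150,60),(125,255,255),8,(180,150,320,280)):
    p=onz(c,*ce,.081)[:2]-C; print(ce,s,np.hypot(*p),np.rad2deg(np.arctan2(p[1],p[0])-YAW))
E
python3 meas.py 5
```

```text
[-72.  -41.4  68.2] [-0.22713112  0.38329229 -0.46253654] 9.65
tool y stand ang 109.99407516828042
[235.61111111 194.11111111] [234 192   4   6  18] 0.08244182627635004 16.922575415174638
[278.26666667 200.33333333] [277 198   4   5  15] 0.08129137273783398 -73.14105168357884
[228.66666667 236.2       ] [227 234   4   5  15] 0.08130244975454269 106.31314077401866
```

View pics/t5z.png

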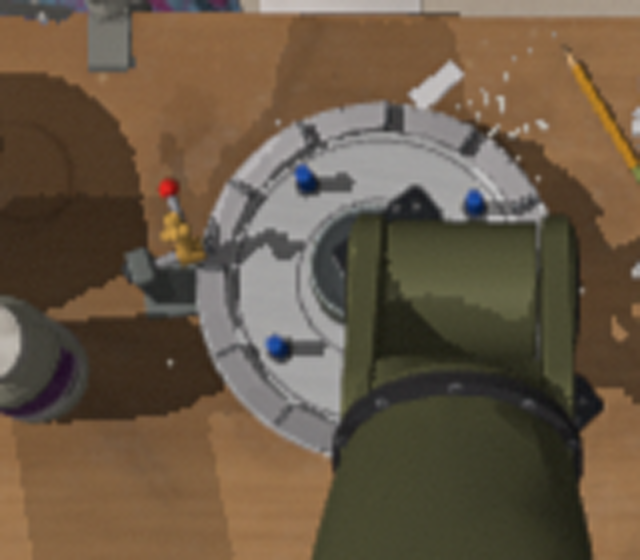

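View pics/w5.png

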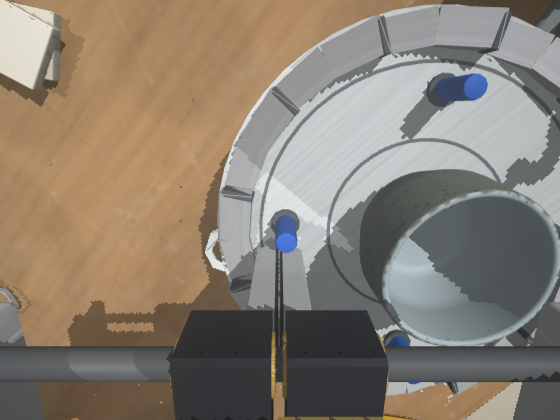

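The wheel has turned about 28.3° (-0.494 rad) and the pin is against the finger, which seems a bit thicker than I assumed. It needs a further 2 mm or so.

>>> servo_tool(
  motion=[0,0.5,0,0,0,1,0,0.5,0,1.5,0,1,0,2,0,1.5,0,2,0,1.5],
)

```text
time_s: 10.42
ee_pos: [0.4848, 0.0388, 0.0674]
eef_rot: [0.288, 1.571, 0.969]
force: [0.0, -2.1, 0.5]
grip_width: 0.0003
```

```bash
python3 meas.py 6
```

```text
[-72.8 -39.7  67.4] [ 0.04848026 -2.05554868  0.5157871 ] 10.425
tool y stand ang 108.44721271655966
[236.3125 193.9375] [235 192   4   5  16] 0.0817177955195167 15.67037391061636
[278.5 201. ] [277 199   4   5  16] 0.08071934598808868 -74.44729008172911
[228.5    235.8125] [227 234   4   5  16] 0.08107298415331135 105.53142195776682
```

The wheel is at about -29.4° (-0.513 rad). I'll back off the pin, rise, and go over to the +x side of the upright pawl arm.

>>> servo_tool(
  motion=[0,-4,0,0,0,-10,0,0,-30,-10,0,0,-60,-10,0,0,-90,-10,0,0,-115,-10,0,0,-115,0,20,-7,-115,10,42,-14,-115,20,65,-21,-115,30,88,-28,-115,40,111,-36,-115,52,134,-44,-115,64,158,-52,-115,78,182,-62,-115,91.5,206.5,-71.5,-115,91.5,206.5,-71.5,-115,91.5,206.5,-71.5],
)

```text
time_s: 12.7
ee_pos: [0.5874, 0.2392, 0.1821]
eef_rot: [1.734, 1.57, -2.623]
force: [-0.1, 0.1, 0.2]
grip_width: 0.0007
```

```bash
python3 meas.py 7; python3 - <<'E'
from m import *
c=np.load('pics/s7.npy',allow_pickle=True).item(); cv2.imwrite('pics/s7z.png',cv2.resize(c['color'][140:240,170:290,::-1],None,fx=5,fy=5,interpolation=cv2.INTER_CUBIC))
E
```

```text
[ 93.7 111.8 182.1] [-0.12551038  0.06975997  0.22050937] 12.7
tool y stand ang -180.2061724968443
[236.5 194. ] [235 192   4   5  16] 0.08128245615238801 15.450895479013264
[278.47368421 200.84210526] [277 198   4   6  19] 0.0809137583085649 -74.1684689259858
[228.53333333 235.66666667] [227 234   4   5  15] 0.08078353743469802 105.33976236557186
[271.41176471 242.88235294] [270 241   4   5  17] 0.08110320107980579 -164.2922720358646
```

View pics/w7.png

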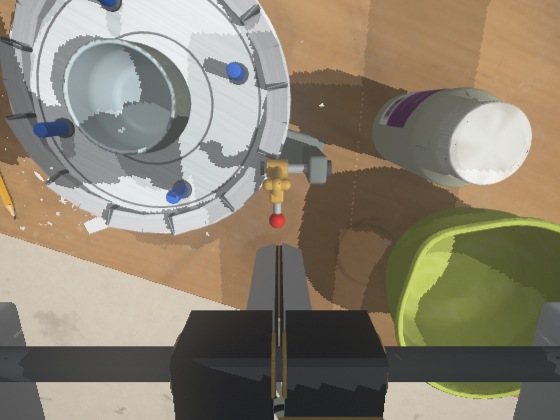

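View pics/s7z.png

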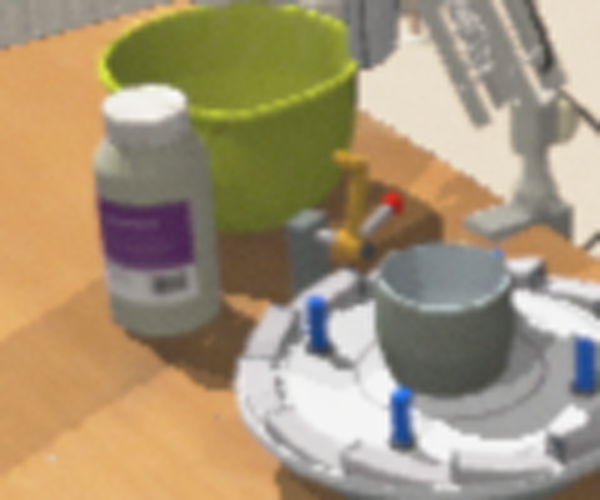

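Wheel at -29.5° (-0.515 rad) and it stayed put. The pawl is upright, with its tip at (278,183) and the ball at (277,220) in the wrist view, just ahead of the finger. I'll go down between arm and ball and push toward stand -x, with the finger then lowering the ball gently.

>>> servo_tool(
  motion=[25,0,0,0,50,0,0,0,70,0,0,0,70,5,0,0,70,10,0,0,70,15,0,0,70,20,0,0,70,25,0,0,70,30,0,0,70,35,0,0,70,40,0,0,70,45,0,0,70,50,0,0,70,56,0,0,70,62,0,0,70,68,0,0,70,74,0,0,70,82,0,0,70,92,0,0,70,100,0,0],
)

```text
time_s: 15.35
ee_pos: [0.4932, 0.2046, 0.1125]
eef_rot: [2.207, 1.571, -2.147]
force: [-0.0, 0.1, -0.3]
grip_width: 0.0005
```

>>> servo_tool(
  motion=[-25,0,0,0,-50,0,0,0,-85,0,0,0,-85,40,-15,0,-85,80,-30,0,-85,120,-45,0,-85,120,-45,0],
)

```text
time_s: 16.23
ee_pos: [0.3959, 0.1195, 0.1978]
eef_rot: [-1.823, 1.57, 0.106]
force: [0.6, -0.6, -0.1]
grip_width: 0.0009
```

```bash
python3 meas.py 8; python3 - <<'E'
from m import *
c=np.load('pics/s8.npy',allow_pickle=True).item(); cv2.imwrite('pics/s8z.png',cv2.resize(c['color'][140:240,170:290,::-1],None,fx=5,fy=5,interpolation=cv2.INTER_CUBIC))
E
```

```text
[-127.6   67.1  197.8] [ 0.5879284  -0.61048917 -0.12847518] 16.225
tool y stand ang -180.1151058283067
[236.26666667 194.06666667] [235 192   4   5  15] 0.0814964881382644 15.88265042879827
[278.41176471 200.88235294] [277 199   4   5  17] 0.0807151077111192 -74.16321827282519
[228.36363636 235.09090909] [227 234   4   3  11] 0.08030583526251955 104.24734223596305
```

View pics/w8.png

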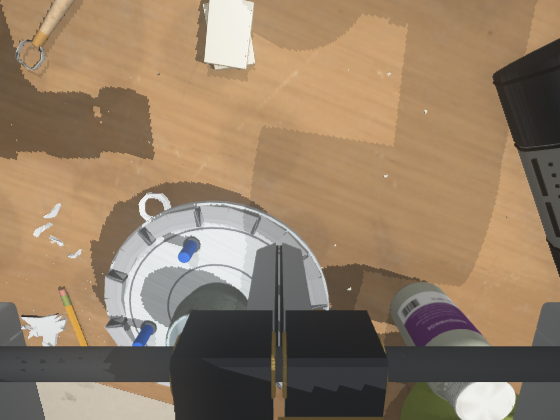

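View pics/s8z.png

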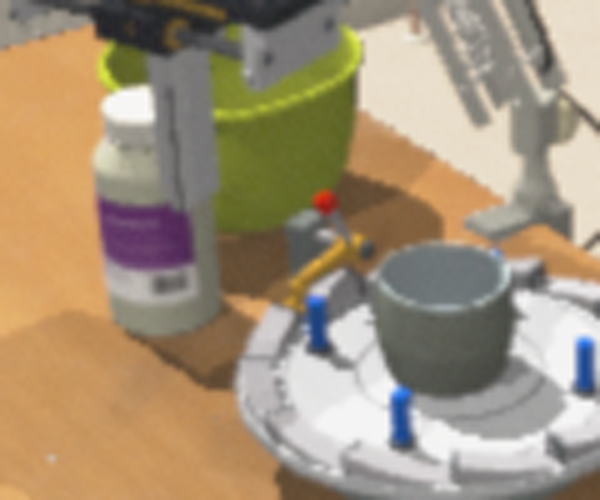

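The pawl is down, with the arm in the teeth and the ball leaning toward the nose as at the start. To make sure it's at the bottom, I'll return to pin_2 and gently push on to the stop.

>>> servo_tool(
  motion=[0,-7,-14,9,0,-14,-28,18,0,-21,-42,27,0,-28,-56,36,0,-35,-70,45,0,-42,-84,54,0,-50,-100,63,0,-58,-116,71.5,0,-58,-116,71.5,30,-58,-116,71.5,60,-58,-116,71.5,90,-58,-116,71.5,115,-58,-116,71.5,130,-58,-116,71.5,130,-58,-116,71.5],
)

```text
time_s: 18.25
ee_pos: [0.4919, 0.0327, 0.0669]
eef_rot: [2.419, 1.569, 3.102]
force: [-0.1, -0.4, 0.3]
grip_width: 0.0004
```

```bash
python3 meas.py 9; python3 - <<'E'
from m import *
for t in ('0','9'):
  for n,pre,box in (('scene','scene0',(215,165,260,200)),('top','top0',(190,205,225,230))):
    f=pre if t=='0' else n[0]+t
    c=np.load(f'pics/{f}.npy',allow_pickle=True).item()
    print(f,[(b[0].round(2),b[1][4]) for lo,hi in (((0,130,70),(8,255,255)),) for b in blobs(c,lo,hi,3,box)],
      [(b[0].round(2),b[1][4]) for b in blobs(c,(12,110,60),(28,255,255),8,(215,178,262,205) if n=='scene' else (200,205,225,240))])
E
```

```text
[-68.3 -47.9  66.9] [-0.09683872 -0.38532434  0.32751459] 18.25
tool y stand ang 108.56908427799844
[236.41176471 194.05882353] [235 192   4   5  17] 0.0812863934683973 15.65142406816854
[278.5 200.2] [277 199   4   3  10] 0.08200956520291822 -73.19801163797545
[228.5    235.8125] [227 234   4   5  16] 0.08107298415331135 105.53142195776682
scene0 [(array([234.94, 180.11]), np.int32(18))] [(array([235.97, 188.89]), np.int32(537))]
top0 [(array([207.33, 217.88]), np.int32(24))] [(array([205.07, 209.13]), np.int32(97)), (array([212.36, 227.37]), np.int32(59))]
s9 [(array([234.94, 180.11]), np.int32(18))] [(array([240.42, 181.96]), np.int32(48)), (array([222.11, 194.41]), np.int32(249))]
t9 [(array([207.2, 217.4]), np.int32(25))] [(array([205.01, 209.12]), np.int32(95)), (array([212.22, 227.1 ]), np.int32(59)), (array([204.26, 232.86]), np.int32(58))]
```

View pics/t9z.png

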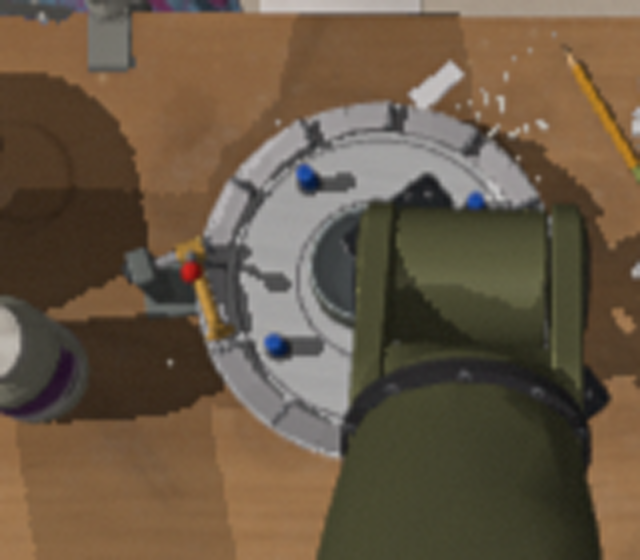

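View pics/w9.png

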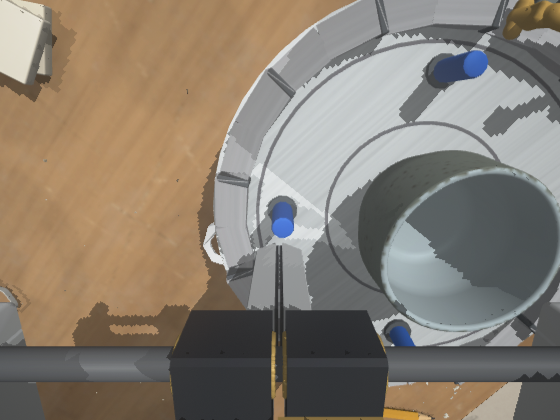

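The ball in the top view is 0.5 px off its start position, so the pawl may be slightly up the ramp. I'll nudge the pin.

>>> servo_tool(
  motion=[0,4,0,0,0,8,0,0,0,8.5,0,0,0,9,0,0,0,9.5,0,0,0,10,0,0,0,10.5,0,0,0,11,0,0,0,11,0,0],
)

```text
time_s: 19.52
ee_pos: [0.4854, 0.0409, 0.0675]
eef_rot: [-1.039, 1.571, -0.357]
force: [0.9, -1.0, 0.3]
grip_width: 0.0005
```

```bash
python3 meas.py 10; python3 - <<'E'
from m import *
for f in('top0','t10'):
    c=np.load(f'pics/{f}.npy',allow_pickle=True).item()
    print([(b[0].round(2),b[1][4]) for b in blobs(c,(0,130,70),(8,255,255),3,(190,205,225,230))])
E
```

```text
[-71.5 -38.   67.5] [ 0.94157172 -1.04117531  0.317201  ] 19.525
tool y stand ang 108.45511804894761
[236.55555556 193.77777778] [235 191   4   6  18] 0.08170380688241853 15.123323828613476
[278.6875 201.1875] [277 199   4   5  16] 0.0808328163069097 -74.95101633173745
[228.5 235.5] [227 234   4   4  14] 0.0806081385739692 105.04192621685816
[(array([207.33, 217.88]), np.int32(24))]
[(array([207.3 , 217.78]), np.int32(23))]
```

>>> servo_tool(
  motion=[0,0.4,0,0,0,0.8,0,0,0,1.2,0,0,0,1.2,0,0],
)

```text
time_s: 20.18
ee_pos: [0.4846, 0.0419, 0.0674]
eef_rot: [2.154, 1.571, 2.836]
force: [-0.6, -1.0, 0.2]
grip_width: 0.0002
```

```bash
python3 meas.py 11; python3 - <<'E'
from m import *
for f in('top0','t11'):
    c=np.load(f'pics/{f}.npy',allow_pickle=True).item()
    print([(b[0].round(2),b[1][4]) for b in blobs(c,(0,130,70),(8,255,255),3,(190,205,225,230))])
E
```

```text
[-72.  -36.8  67.4] [-0.61811261 -0.97626085  0.16670665] 20.175
tool y stand ang 108.457921401835
[237.  193.4] [235 191   5   6  20] 0.08189609305867585 14.032415348448788
[279.27777778 201.72222222] [278 199   4   6  18] 0.08131417987881988 -76.43690411590721
[228.    235.125] [226 233   5   5  16] 0.0811502348285678 103.91982214645569
[(array([207.33, 217.88]), np.int32(24))]
[(array([207.36, 217.76]), np.int32(25))]
```

>>> servo_tool(
  motion=[0,0.3,0,0,0,0.6,0,0,0,0.9,0,0,0,0.9,0,0],
)

```text
time_s: 20.82
ee_pos: [0.4841, 0.0425, 0.0674]
eef_rot: [2.032, 1.571, 2.713]
force: [0.8, -1.0, -0.4]
grip_width: 0.0006
```

```bash
python3 meas.py 12; python3 - <<'E'
from m import *
for f in('top0','t12'):
    c=np.load(f'pics/{f}.npy',allow_pickle=True).item()
    print([(b[0].round(2),b[1][4]) for b in blobs(c,(0,130,70),(8,255,255),3,(190,205,225,230))])
E
```

```text
[-72.2 -36.   67.4] [ 0.765928   -0.98089185 -0.41173789] 20.825
tool y stand ang 108.45990601622296
[237.41176471 193.35294118] [236 191   4   6  17] 0.08139168911639831 13.337436132411225
[279.33333333 202.        ] [278 200   4   5  18] 0.08102198614567802 -76.94403073177175
[227.73333333 234.93333333] [226 233   4   5  15] 0.08146378738462993 103.34070061570388
[(array([207.33, 217.88]), np.int32(24))]
[(array([207.36, 217.76]), np.int32(25))]
```

Wheel at about -31.7° (-0.554 rad), which is the stop region, and the ball is back at its start pixel (207.36,217.76). I'll back off, clear out and check.

>>> servo_tool(
  motion=[0,-5,0,0,0,-10,0,0,-30,-10,0,0,-60,-10,0,0,-100,-10,0,0,-140,-10,0,0,-140,-40,-30,0,-140,-80,-60,0,-140,-120,-90,0,-140,-160,-120,0,-140,-160,-120,0,-140,-160,-120,0],
)

```text
time_s: 22.48
ee_pos: [0.4917, -0.1571, 0.2073]
eef_rot: [1.532, 1.57, 2.214]
force: [0.3, -0.9, -0.8]
grip_width: 0.0007
```

```bash
python3 meas.py 13; python3 - <<'E'
from m import *
for f in('top0','t13'):
    c=np.load(f'pics/{f}.npy',allow_pickle=True).item()
    print([(b[0].round(2),b[1][4]) for b in blobs(c,(0,130,70),(8,255,255),3,(190,205,225,230))])
for f in('scene0','s13'):
    c=np.load(f'pics/{f}.npy',allow_pickle=True).item()
    cv2.imwrite(f'pics/{f}y.png',cv2.resize(c['color'][140:260,170:320,::-1],None,fx=5,fy=5,interpolation=cv2.INTER_CUBIC))
E
```

```text
[-135.3 -225.5  207.3] [ 0.31477151 -0.87561206 -0.7623811 ] 22.475
tool y stand ang 108.43367876296846
[237.5 193.5] [236 191   4   6  18] 0.0809178312262766 13.350436662749463
[279.23529412 201.94117647] [278 200   4   5  17] 0.08089029992731499 -76.74691231136696
[227.73333333 234.93333333] [226 233   4   5  15] 0.08146378738462993 103.34070061570388
[270.5        243.71428571] [269 242   4   4  14] 0.08156271018028037 -166.5551499599318
[(array([207.33, 217.88]), np.int32(24))]
[(array([207.33, 217.88]), np.int32(24))]
```

View pics/t13z.png

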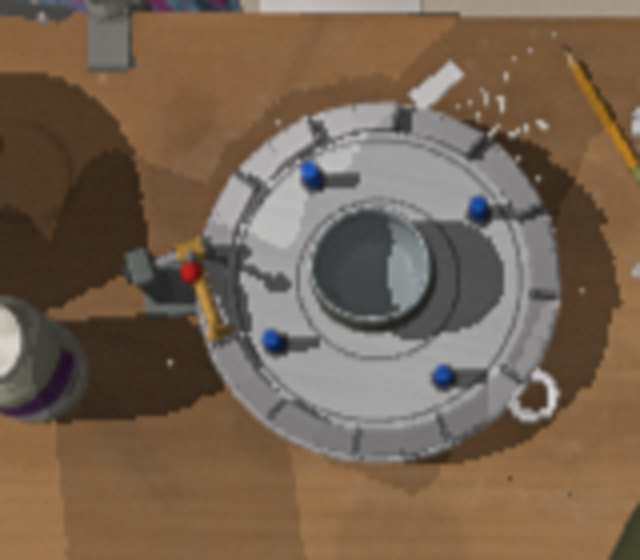

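View pics/s13y.png

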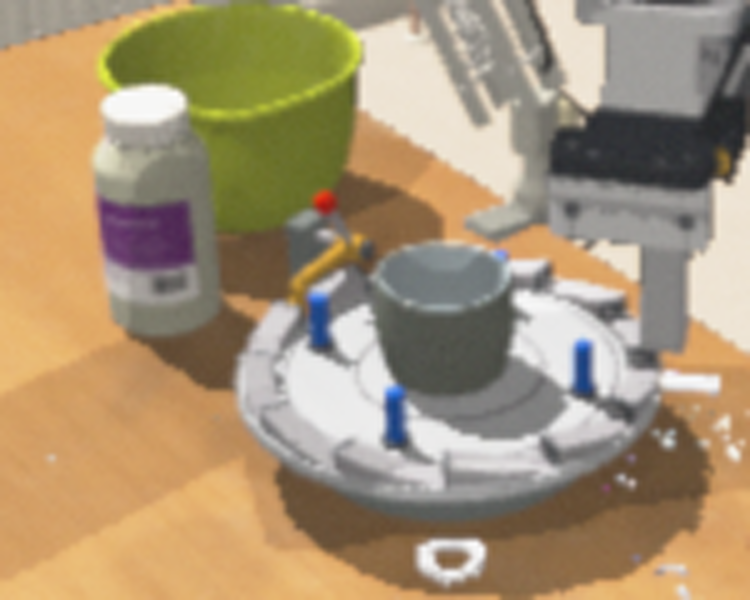

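View pics/scene0y.png

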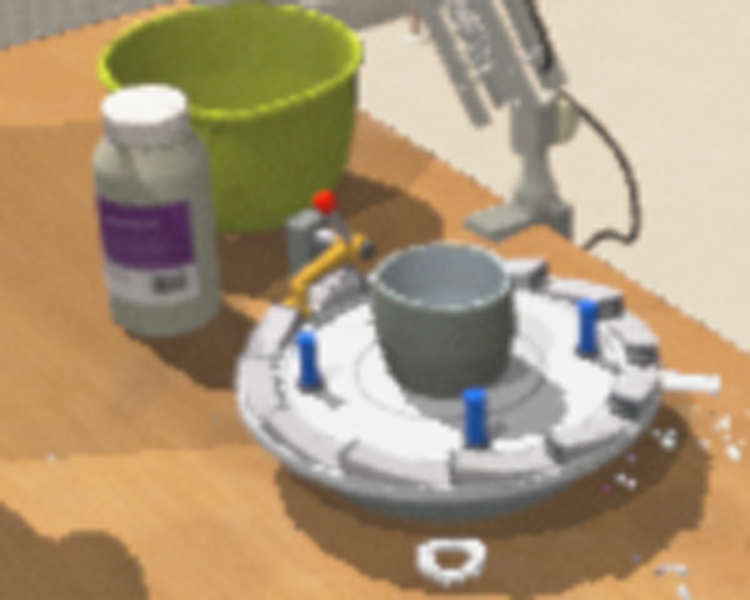

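The pawl and ball are pixel-identical to the start. The teeth sit one notch on, and the cup and bottle haven't moved.

```bash
python3 -c "
from m import *
print(ctrl.hand_in())"
```

```text
the job is handed in; nothing more can be done
None
```

The job is done and handed in at about 22.5 s of the 72 s allowed; no verdict came back. I did it in this order, pushing with closed fingertips only:
1. **Pawl up:** I pushed the red ball over until the pawl stayed tipped back.
2. **Wheel back:** I pushed pin_2 clockwise to about -0.515 rad.
3. **Pawl down:** I tipped the pawl back down, then nudged the wheel further backward so the nose would reach the bottom of the notch.

**Last checks, with the robot clear:**
- **Wheel:** it reads about -0.554 rad from the four pins, good to roughly ±0.01 and assuming it started at 0. That is past the nominal -0.524 and at the stop you gave as about -0.55.
- **Pawl:** the red ball is at exactly its starting pixel in the top view, so the pawl is fully down. After the drop and before the nudge, it had been half a pixel off.
- **Cup and bottle:** in the pictures, the cup stands in the middle of the wheel and the bottle has not moved. I did not measure either.
- **Tub:** I never went near it, but I did not check it again at the end.

**Not confirmed:** I felt no clear rise in force at the stop; readings stayed at about 1 N, within the noise. That the wheel is against the stop rests on the angle and the ball position.

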